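# Put the pottery tools back in their shadow tray

### The job

Lay the calipers, the loop tool and the L-shaped scraper in their own cut-outs in the plywood tool tray, each the right way round and fully down on the pocket floor, and let go of them. The calipers have been dropped across the tray, over the cut-outs. Leave the brick, the clay block, the jar and the vase standing where they are.

Things in the scene. Friction and masses are not known exactly. Their poses are not given: they have to be found in the camera images.
- tray: fixed plywood tray lying on the table, 200 (x) x 226 (y) x 14 mm high; origin at the centre of its underside, z up. Black floor 6 mm above the table; three stepped cut-outs 8 mm deep with upright walls and 3.5 mm of clearance on each side of their tools' handles and 4.5 mm round their heads. Seated tool handles stand 19 mm above the tray's top; tool heads at most 2 mm above it. The handle cut-outs run along the tray's x, 74 to 76 mm apart in y.
- pocket_loop_grip (a point): where loop_grip must come to rest: in the cut-out at the tray's -y side, 19 mm above the tray's underside; axes are the tray's. The seated loop tool's x points along the tray's +x.
- pocket_loop_tip (a point): where loop_tip must come to rest (100 mm towards the tray's +x from pocket_loop_grip)
- pocket_calipers_grip (a point): where calipers_grip must come to rest: in the middle cut-out, 19 mm above the tray's underside; axes are the tray's. The seated calipers' x points along the tray's -x (half a turn from this point's axes).
- pocket_calipers_tip (a point): where calipers_tip must come to rest (108 mm towards the tray's -x from pocket_calipers_grip)
- pocket_scraper_grip (a point): where scraper_grip must come to rest: in the cut-out at the tray's +y side, 19 mm above the tray's underside; axes are the tray's. The seated scraper's x points along the tray's +x, its blade towards the middle of the tray.
- pocket_scraper_tip (a point): where scraper_tip must come to rest
- loop_grip (a point): loop (ribbon) tool, 162 mm long, 70 g: this is the grip point on its handle's axis, half-way up (13 mm above its underside); x points along the tool to the head, z up. wooden handle 22 wide (y) and 26 high with its underside on the support; the handle is the tallest part of the tool, from x=-60 to 46; brass ferrule 14 mm wide to x=61, then a square steel loop 53 wide (y) and 10 high to x=102. It lies flat on the table.
- loop_tip (a point): middle of the loop tool's end bar, 100 mm ahead of loop_grip along its x, 5 mm above its underside
- calipers_grip (a point): calipers, 157 mm long, 80 g: this is the grip point on the handle's axis, half-way up (13 mm above its underside); x points along the tool to the jaws, z up. wooden handle 22 wide (y) and 26 high with its underside on the support; the handle is the tallest part of the tool, from x=-45 to 25; then two aluminium arms 10 high, spread 75 wide (y), whose tips turn inward at x=111. They start lying flat on top of the tray, 14 mm above the table, across its cut-outs.
- calipers_tip (a point): midway between the calipers' jaw tips, 108 mm ahead of calipers_grip along its x, 5 mm above the underside
- scraper_grip (a point): L-shaped scraper, 162 mm long, 90 g: this is the grip point on its handle's axis, half-way up (13 mm above its underside); x points along the tool to the blade, z up. wooden handle 22 wide (y) and 26 high with its underside on the support; the handle is the tallest part of the tool, from x=-65 to 40; steel shank 10 wide and 10 high, then a flat steel blade 8 thick from x=75 to 97 and y=-48 to +8, so to the tool's -y side only. It lies flat on the table.
- scraper_tip (a point): near the free end of the scraper's blade, at x=85, y=-43 from scraper_grip, 5 mm above its underside
- brick: bystander: loose terracotta brick offcut 100 (x) x 50 (y) x 40 high, origin at the centre of its underside. It lies alongside the loop tool's handle on the tool's -y side, about 30 mm clear of it.
- block: bystander: loose grey clay block 90 (x) x 50 (y) x 35 high, origin at the centre of its underside. It lies alongside the scraper's handle on the tool's +y side, about 30 mm clear of it.
- jar: bystander: loose glaze jar, 72 in diameter and 100 high, on the table; origin at the centre of its underside
- wheel: fixed banding wheel (turntable), 150 in diameter and 58 high; origin at the centre of its underside. The vase stands on it.
- vase: bystander: loose pale vase, 92 in diameter and 120 high, standing on the banding wheel; origin at the centre of its underside
Not all that is in view belongs to the job. What is shaped like the part that bears scraper_grip but pink or red is not meant.

How it is judged:
At the end, for the whole second after the job is handed in: Each of the three tools rests in its own pocket: grip point within 7 mm and head point within 9 mm of their places (seen from above), grip point less than 21 mm above the tray's underside (19 when seated), tilted less than 0.04 rad, slower than 0.03 m/s (horizontal distance between calipers_grip and pocket_calipers_grip below 0.007 m and horizontal distance between calipers_tip and pocket_calipers_tip below 0.009 m and z of each of calipers_grip, loop_grip, scraper_grip in the frame of tray below 0.021 m and angle between each of calipers_grip, loop_grip, scraper_grip's own z axis and vertical below 0.04 rad and linear speed of each of calipers, loop, scraper below 0.03 m/s and horizontal distance between loop_grip and pocket_loop_grip below 0.007 m and horizontal distance between loop_tip and pocket_loop_tip below 0.009 m and horizontal distance between scraper_grip and pocket_scraper_grip below 0.007 m and horizontal distance between scraper_tip and pocket_scraper_tip below 0.009 m); the robot touches nothing.
It fails at once if the terracotta brick offcut is moved by more than 20 mm (distance of brick from where it was at the start of the episode above 0.02 m).
It fails at once if the grey clay block is moved by more than 20 mm (distance of block from where it was at the start of the episode above 0.02 m).
It fails at once if the glaze jar is moved by more than 20 mm (distance of jar from where it was at the start of the episode above 0.02 m).
It fails at once if the vase is moved by more than 20 mm (distance of vase from where it was at the start of the episode above 0.02 m).
It also fails if it takes over 72 s, if anything falls off the work surface, if the arm or the gripper's body presses on something with over 40 N, if the wrist force passes 120 N, or if a joint passes its speed limit or range.

### The arm

A 6-joint arm with a two-finger parallel gripper is mounted at the origin on the work surface. World frame = base frame: x ahead of the robot, y to its left, z up, the work surface at z = 0. Lengths are in m, angles in rad, forces in N, time in s.
With the tool pointing down it reaches from about 0.35 to 0.925 m from the base axis. Payload 6.4 kg.
Tool frame: the origin (TCP) lies at the centre of the arm's flange, where the gripper is bolted on; the fingertips stand 173 mm ahead of it and the grasp point (between the pads) lies 155 mm ahead of it (arm.tip_extent is the distance from the TCP to the fingertips, in m); z points along the fingers, y is the line along which they close (so a half turn about z gives the same grasp; the last joint's range is limited). The gripper opens to 85 mm and grips with 20 to 120 N. Pads are 22 mm wide; open, the fingers measure 114 mm over their backs; the gripper's body (76 mm by 85 mm) begins 54 mm behind the grasp point. The pads swing forward as they close: fully open they stand 13 mm farther back than shut.
Start: joints at [-1.314, 0.245, 1.558, -0, 1.339, -0.174], TCP at [0.271, -0.591, 0.405] pointing down, gripper open.
Joint ranges: [-3.13, 3.13], [-1.02, 2.26], [0.13, 2.54], [-0.95, 4.09], [0.21, 2.88], [-2.74, 2.74]. Speed limits (rad/s): [2.57, 2.57, 3.14, 3.14, 3.14, 3.14].

### API

Orientations are given as a unit quaternion [x, y, z, w].
In Python, from plant import arm, read_camera gives the robot as it stands. The module is installed in compiled form; this text tells all that it offers.
- The arm moves only by the tool servo_tool, never from a script. Its argument "motion" is text: rows parted by semicolons, each of 7 numbers parted by spaces: the turn, a rotation vector about the tool's x, y, z as a fraction of full scale, then the shift along the tool's x, y, z as a fraction of full scale, then the closure, from -1 (fully open) to 1 (shut). A call has 1 to 8 rows; each row is the pose to reach, as a shift and turn from the pose commanded when the call began, along the tool's axes at that moment; what a row does not reach only later rows make up. Full scale, the value 1, is 30 cm for a shift and pi/2 rad for a turn. A row lasts 1/10 s, in which the tool goes at most 50 mm and 8.59 degrees, less where a joint would pass 70% of its speed; a pose out of reach is approached as far as the arm can. A call with a number of a shift or a turn outside -1 to 1 is refused whole. A call with a gripper value outside its range is refused whole. The fingers move at their own pace and stop on an object; "newtons" is the grip in N (left out, the last holds). Time passes only in rows, so rows that repeat a pose let the fingers close. It gives the time, the measured TCP pose, the force, the opening and the grip force at its end, in the units of the state.
- arm.get_state(): the state, without advancing time (a new reading comes with each control period).
- read_camera(name): name is "side" or "top"; returns a dict with "image" (384x512x3 uint8, red, green, blue), "vertical_fov" (degrees; the focal length in pixels is half the picture's height over the tangent of half this angle, whatever the lens; pixels are square), "cx", "cy" (the principal point, pixels), "world_from_camera" (4x4, takes a point from camera to world coordinates). Camera axes: x right, y down, z forward; pixel columns grow to the right and rows downward; lengths in m; the calibration is good to about 2 mm. A picture is of the moment at which its call begins. There is no depth.
- arm.close_job(): hands the job in; it is judged then, once.
The state is a dict: "time_s": time; "qpos": joint angles; "joint_velocities": joint speeds; "joint_efforts": joint torques, N m; "tcp_pos": TCP position; "orientation": TCP orientation; "contact_force": force on the tool from outside, world axes, zero at the start; "torque": the same for the moment, N m; "width": finger opening in m; "grip_force": force on a finger pad.
Only numpy, scipy, OpenCV 4.12 (cv2) and the standard library are available. Lean on these libraries where they do the work, as an engineer would, in place of code of your own. Each camera call takes 0.05 s, during which the arm holds its last target. There are 200 camera calls.

## Working session

There is one attempt and no reset: what is moved stays moved. The work goes in short steps, Python scripts to look and compute and a tool call to move; the robot and the scene stay as the last step left them, time stands still between calls to the robot, and variables do not carry over. Pictures are saved under pics/ and viewed, at most 10 in all, crops included, and the job is handed in when it is done.

Besides the shell and the picture viewer there is one more tool, called after "Request:" by a JSON object that holds its "name" and its "arguments". servo_tool: Moves the arm, as the interface text tells. Its arguments: {"type":"object","properties":{"motion":{"type":"string"},"newtons":{"type":"number"}},"required":["motion"]}

```bash
mkdir -p pics; python3 - <<'E'
from plant import arm, read_camera
import cv2,pickle,numpy as np
np.set_printoptions(precision=4,suppress=True)
for n in("top","side"):
    d=read_camera(n);pickle.dump(d,open(n+"0.pkl","wb"))
    cv2.imwrite(f"pics/{n}0.png",cv2.resize(d["image"][:,:,::-1],(800,600),interpolation=cv2.INTER_CUBIC))
    print(n,d["vertical_fov"],d["cx"],d["cy"]);print(d["world_from_camera"])
print(arm.get_state())
E
```

```text
top 46.49005133521179 253.15266994706877 195.93891305018494
[[ 0.0196 -0.9913  0.1302  0.2855]
 [-0.9998 -0.0197  0.0008 -0.0273]
 [ 0.0018 -0.1302 -0.9915  1.5777]
 [ 0.      0.      0.      1.    ]]
side 49.870692800576684 256.17846444276086 185.01590521198585
[[-0.9876 -0.1063  0.1159  0.3487]
 [-0.1573  0.6542 -0.7397  0.8399]
 [ 0.0028 -0.7488 -0.6628  0.8522]
 [ 0.      0.      0.      1.    ]]
{'time_s': 0.1, 'qpos': array([-1.3141,  0.2458,  1.5589,  0.    ,  1.3387, -0.1741]), 'joint_velocities': array([ 0.0002, -0.0012, -0.005 , -0.0004, -0.0004, -0.0004]), 'joint_efforts': array([ -0.0005, -43.068 , -32.7126,  -0.0001,   0.0029,  -0.    ]), 'tcp_pos': array([ 0.2714, -0.5904,  0.4037]), 'orientation': array([ 0.9769,  0.2137, -0.    , -0.0009]), 'contact_force': array([-0.1426,  0.2899,  0.2568]), 'torque': array([ 0.0254,  0.0237, -0.0078]), 'grip_force': 0.0, 'width': 0.08527015920510013}
```

View pics/top0.png

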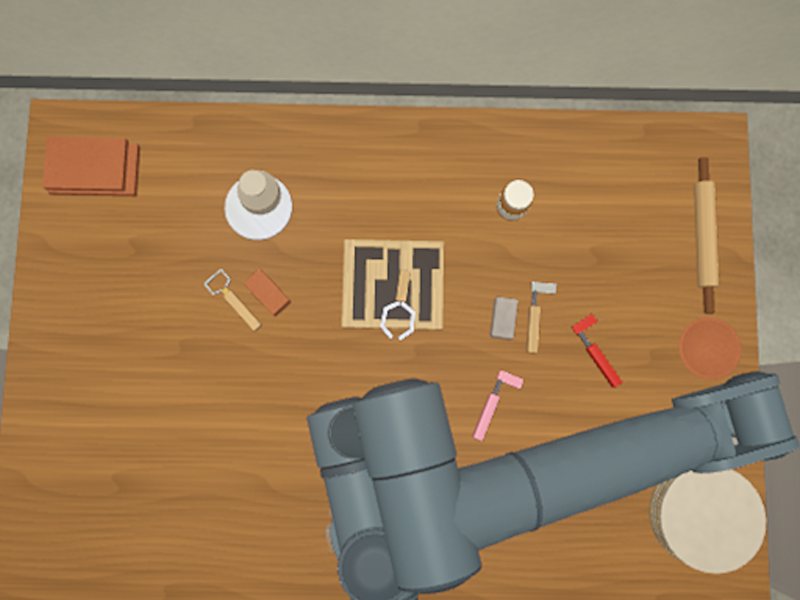

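View pics/side0.png

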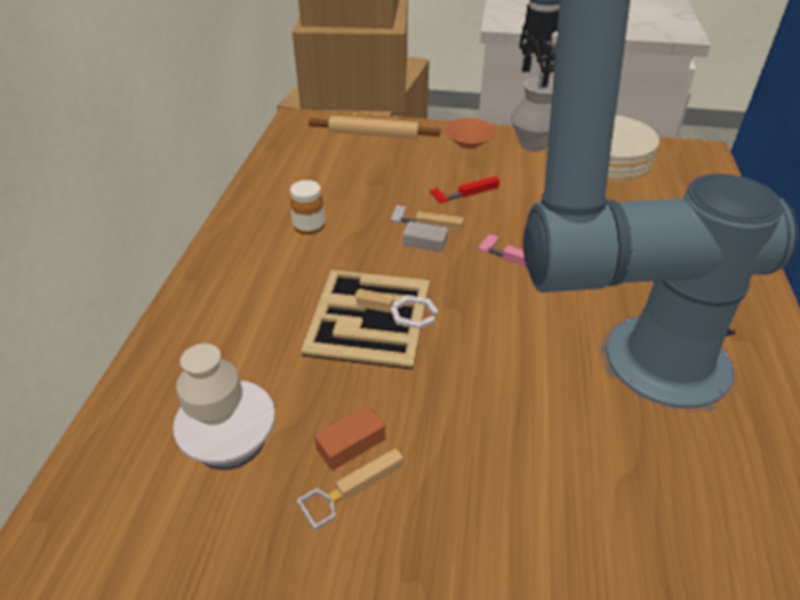

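Top view: the tray is near (393,285), with the calipers lying across it. The loop tool is at (235,300), the brick at (267,292), the scraper at (535,315) and the clay block at (504,318). The pink and red scrapers are decoys.

```bash
cat > h.py <<'E'
import numpy as np,cv2,pickle
np.set_printoptions(precision=4,suppress=True)
def K(d):
    f=d["image"].shape[0]/2/np.tan(np.radians(d["vertical_fov"])/2); return f,d["cx"],d["cy"]
def cast(d,uv,z):
    f,cx,cy=K(d);uv=np.atleast_2d(uv);T=d["world_from_camera"]
    r=np.c_[(uv[:,0]-cx)/f,(uv[:,1]-cy)/f,np.ones(len(uv))]@T[:3,:3].T
    return T[:3,3]+r*((z-T[2,3])/r[:,2])[:,None]
def proj(d,p):
    f,cx,cy=K(d);T=d["world_from_camera"];c=(np.atleast_2d(p)-T[:3,3])@T[:3,:3]
    return np.c_[c[:,0]/c[:,2]*f+cx,c[:,1]/c[:,2]*f+cy]
def crop(d,c0,r0,w,h,s):
    return cv2.resize(d["image"][r0:r0+h,c0:c0+w,::-1],None,fx=s,fy=s,interpolation=cv2.INTER_NEAREST)
E
python3 - <<'E'
from h import *
d=pickle.load(open("top0.pkl","rb"))
t=crop(d,212,148,80,66,5);l=crop(d,125,165,64,50,5);s=crop(d,310,175,64,55,5)
im=np.zeros((600,800,3),np.uint8)
im[:330,:400]=t;im[:250,410:730]=l;im[335-10:600,410:730]=s
cv2.imwrite("pics/c1.png",im)
hsv=cv2.cvtColor(d["image"],cv2.COLOR_RGB2HSV)
for n,(u,v) in dict(loophandle=(154,199),table=(180,230),scrh=(342,210),calh=(258,182),trayw=(223,180),floor=(230,175),loopbar=(136,178),blade=(347,184)).items(): print(n,hsv[v,u],hsv[v+1,u+1])
E
```

```text
loophandle [ 18 107 220] [ 18 105 220]
table [ 16 155 169] [ 16 154 167]
scrh [ 18 110 207] [ 18 107 216]
calh [ 18 106 212] [ 18 108 218]
trayw [ 19  94 218] [ 20  93 222]
floor [16 43 88] [12 44 87]
loopbar [ 14 110 137] [ 15 158 173]
blade [ 25  17 193] [ 30  15 193]
```

View pics/c1.png

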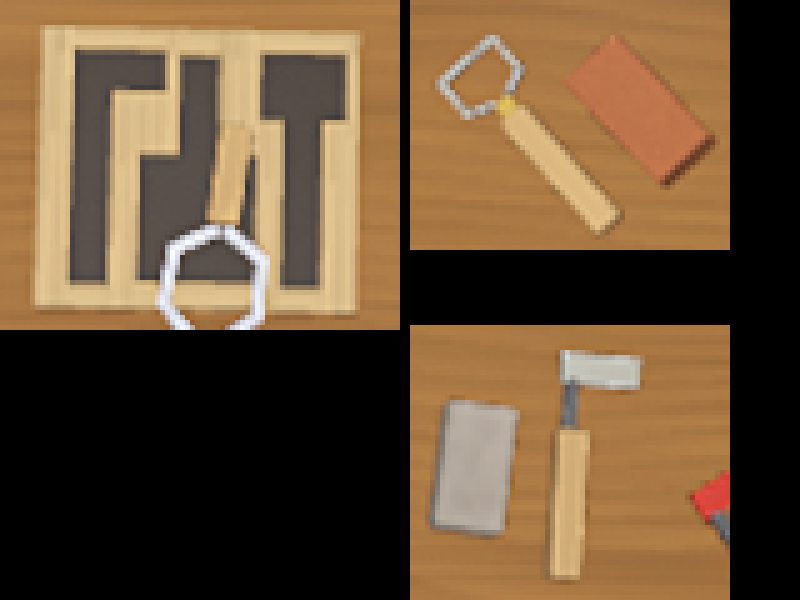

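```bash
cat >> h.py <<'E'
def up(d,c0,r0,w,h,s=8):
    a=d["image"][r0:r0+h,c0:c0+w]
    return cv2.resize(a,None,fx=s,fy=s,interpolation=cv2.INTER_CUBIC),(lambda p:(np.asarray(p,float)+.5)/s-.5+[c0,r0])
def blobs(m,amin):
    cs,_=cv2.findContours(m.astype(np.uint8),cv2.RETR_EXTERNAL,cv2.CHAIN_APPROX_NONE)
    return sorted([c[:,0].astype(float) for c in cs if cv2.contourArea(c)>amin],key=lambda c:c[:,0].mean())
def rect(p): # centre, long length, short, yaw from world xy pts
    (c,(w,h),a)=cv2.minAreaRect((p[:,:2]*1000).astype(np.float32)); a=np.radians(a)
    if w<h: w,h,a=h,w,a+np.pi/2
    return np.array(c)/1000,w,h,(a+np.pi/2)%np.pi-np.pi/2
def pockets(d):
    a,g=up(d,212,148,80,66);v=cv2.cvtColor(a,cv2.COLOR_RGB2HSV)[:,:,2]
    return [cast(d,g(c),.010) for c in blobs(v<150,64*60)]
def handle(d,box,z):
    a,g=up(d,*box);hsv=cv2.cvtColor(a,cv2.COLOR_RGB2HSV).astype(int)
    m=(hsv[:,:,2]>188)&(hsv[:,:,1]>70)&(hsv[:,:,1]<135)
    return [rect(cast(d,g(c),z)) for c in blobs(m,64*40)]
E
python3 - <<'E'
from h import *
d=pickle.load(open("top0.pkl","rb"))
for p in pockets(d):
    print("pocket bbox",p.min(0)[:2],p.max(0)[:2])
    x0,x1=p[:,0].min(),p[:,0].max()
    for f in (.1,.3,.5,.62,.9):
        q=p[abs(p[:,0]-x0-f*(x1-x0))<.003]; print("  x",q[:,0].mean().round(4),"y",np.unique(q[:,1].round(3)))
print("loop",handle(d,(140,180,35,35),.013))
print("scr",handle(d,(330,190,25,40),.013))
# calipers: orange-er than tray
a,g=up(d,212,148,80,66);hsv=cv2.cvtColor(cv2.GaussianBlur(a,(0,0),4),cv2.COLOR_RGB2HSV).astype(int)
m=(hsv[:,:,2]>185)&(hsv[:,:,1]>101)&(hsv[:,:,1]<125)
for c in blobs(m,64*15):print("cal?",rect(cast(d,g(c),.027)))
w=(hsv[:,:,1]<45)&(hsv[:,:,2]>190)
for c in blobs(w,64*20):print("arms",rect(cast(d,g(c),.019)),cast(d,g(c),.019).min(0),cast(d,g(c),.019).max(0))
# tray outline
a,g=up(d,200,140,100,85);hsv=cv2.cvtColor(a,cv2.COLOR_RGB2HSV).astype(int)
m=(hsv[:,:,1]<125)
for c in blobs(m,64*500):print("tray",rect(cast(d,g(c),.007)))
# brick
a,g=up(d,150,165,40,45);hsv=cv2.cvtColor(a,cv2.COLOR_RGB2HSV).astype(int)
for c in blobs((hsv[:,:,0]<12)&(hsv[:,:,1]>130),64*100):print("brick",rect(cast(d,g(c),.02)))
a,g=up(d,308,180,30,45);hsv=cv2.cvtColor(a,cv2.COLOR_RGB2HSV).astype(int)
for c in blobs((hsv[:,:,1]<80),64*100):print("block",rect(cast(d,g(c),.0175)))
for n,b in (("loophead",(125,165,30,26)),("blade",(335,178,30,25))):
    a,g=up(d,*b);hsv=cv2.cvtColor(a,cv2.COLOR_RGB2HSV).astype(int)
    for c in blobs(hsv[:,:,1]<95,64*20):
        p=cast(d,g(c),.005);print(n,rect(p))
E
```

```text
pocket bbox [0.4601 0.0063] [0.6289 0.0725]
  x 0.477 y [0.045 0.046 0.072]
  x 0.5107 y [0.045 0.046 0.072]
  x 0.5446 y [0.045 0.072]
  x 0.5647 y [0.045 0.071]
  x 0.6119 y [0.007 0.071 0.072]
pocket bbox [ 0.4626 -0.0327] [0.625  0.0237]
  x 0.4788 y [0.004 0.023]
  x 0.5113 y [-0.025 -0.024  0.023]
  x 0.5438 y [-0.03  -0.029  0.023  0.024]
  x 0.5632 y [-0.031 -0.004]
  x 0.6086 y [-0.032 -0.031 -0.004]
pocket bbox [ 0.4626 -0.0597] [ 0.4956 -0.0033]
  x 0.464 y [-0.058 -0.057 -0.056 -0.055 -0.054 -0.053 -0.052 -0.051 -0.05  -0.049
 -0.048 -0.032 -0.031 -0.03  -0.029 -0.028 -0.027 -0.026 -0.025 -0.024
 -0.023 -0.022 -0.021 -0.02  -0.019 -0.018 -0.017 -0.016 -0.015 -0.014
 -0.013 -0.012 -0.011 -0.01  -0.009 -0.008 -0.007 -0.006 -0.005 -0.004
 -0.003]
  x 0.4725 y [-0.06  -0.059 -0.058 -0.006 -0.005]
  x 0.479 y [-0.059 -0.058 -0.057 -0.056 -0.055 -0.054 -0.053 -0.007 -0.006]
  x 0.4838 y [-0.055 -0.054 -0.053 -0.052 -0.051 -0.05  -0.049 -0.048 -0.015 -0.014
 -0.013 -0.012 -0.011 -0.01  -0.009 -0.008 -0.007]
  x 0.4925 y [-0.043 -0.042 -0.041 -0.04  -0.039 -0.038 -0.037 -0.036 -0
[... 886 characters left out ...]
5014 0.0094 0.019 ]
arms (array([ 0.4661, -0.0552]), 74.2191162109375, 29.8708553314209, np.float64(0.09029483462140808)) [ 0.4288 -0.0691  0.019 ] [ 0.502  -0.0375  0.019 ]
tray (array([ 0.5307, -0.0177]), 232.07553100585938, 229.66346740722656, np.float64(-0.0009044095061909729))
brick (array([0.5168, 0.2656]), 107.00855255126953, 50.47639465332031, np.float64(0.793674802012224))
block (array([ 0.4699, -0.2694]), 92.9783935546875, 52.98064422607422, np.float64(-0.12685475167790816))
loophead (array([0.5398, 0.3817]), 56.37574005126953, 44.846038818359375, np.float64(-0.8247301897997468))
blade (array([ 0.5273, -0.3609]), 58.631839752197266, 57.1681022644043, np.float64(1.5134653927443251))
```

```bash
cat >> h.py <<'E'
from scipy.spatial.transform import Rotation as Rn
def go(pos,psi=None,o=None,q0=None):
    """row numbers (turn, shift in full-scale units) from pose now to TCP pos / tool x heading psi, tool down"""
    if o is None:
        from plant import arm; s=arm.get_state();o=s["tcp_pos"];q0=s["orientation"]
    R=Rn.from_quat(q0);M=R.as_matrix();cur=np.arctan2(M[1,0],M[0,0])
    t=np.zeros(3)
    if psi is not None:
        c,s_=np.cos(psi),np.sin(psi);D=np.array([[c,s_,0],[s_,-c,0],[0,0,-1]])
        t=Rn.from_matrix(M.T@D).as_rotvec()/(np.pi/2)
    sh=M.T@(np.array(pos)-o)/.3
    print("psi",cur.round(4),"pos",o,"turn",t,"shift",sh,"dist",np.linalg.norm(sh)*.3)
E
python3 - <<'E'
from h import *
go([.40,-.32,.36],-.13)
E
```

```text
psi 0.4308 pos [ 0.2714 -0.5904  0.4037] turn [-0.0011  0.0001  0.357 ] shift [ 0.7659 -0.6398  0.147 ] dist 0.30260998999905947
```

Request:
{"name": "servo_tool", "arguments": {"motion": "0 0 0.357 0.766 -0.64 0.147 0.1; 0 0 0.357 0.766 -0.64 0.147 0.1; 0 0 0.357 0.766 -0.64 0.147 0.1; 0 0 0.357 0.766 -0.64 0.147 0.1; 0 0 0.357 0.766 -0.64 0.147 0.1; 0 0 0.357 0.766 -0.64 0.147 0.1; 0 0 0.357 0.766 -0.64 0.147 0.1; 0 0 0.357 0.766 -0.64 0.147 0.1", "newtons": 50}}

```text
time_s: 0.9
tcp_pos: [0.4004, -0.319, 0.3601]
orientation: [0.998, -0.064, -0.0, -0.0]
contact_force: [0.6, -0.1, 0.3]
width: 0.039
grip_force: 0.0
```

```bash
python3 - <<'E'
from h import *
go([.528,-.040,.28],-.13)
E
```

```text
psi -0.1275 pos [ 0.4004 -0.319   0.3601] turn [-0.0002  0.0004  0.0016] shift [ 0.3037 -0.9766  0.2672] dist 0.3171073811891307
```

Request:
{"name": "servo_tool", "arguments": {"motion": "0 0 0 0.304 -0.977 0.267 0.1; 0 0 0 0.304 -0.977 0.267 0.1; 0 0 0 0.304 -0.977 0.267 0.1; 0 0 0 0.304 -0.977 0.267 0.1; 0 0 0 0.304 -0.977 0.267 0.1; 0 0 0 0.304 -0.977 0.267 0.1; 0 0 0 0.304 -0.977 0.267 0.1; 0 0 0 0.304 -0.977 0.267 0.1"}}

```text
time_s: 1.7
tcp_pos: [0.5292, -0.0408, 0.2797]
orientation: [0.998, -0.064, -0.001, -0.0]
contact_force: [0.7, 0.2, -0.7]
width: 0.0387
grip_force: 0.0
```

```bash
python3 - <<'E'
from h import *
go([.528,-.040,.195],-.13)
E
```

```text
psi -0.1281 pos [ 0.5292 -0.0408  0.2797] turn [-0.0001  0.0008  0.0012] shift [-0.0038 -0.002   0.2823] dist 0.08469550563893904
```

Request:
{"name": "servo_tool", "arguments": {"motion": "0 0 0 -0.004 -0.002 0.15 0.1; 0 0 0 -0.004 -0.002 0.25 0.1; 0 0 0 -0.004 -0.002 0.282 0.1; 0 0 0 -0.004 -0.002 0.282 0.1; 0 0 0 -0.004 -0.002 0.282 1; 0 0 0 -0.004 -0.002 0.282 1; 0 0 0 -0.004 -0.002 0.282 1; 0 0 0 -0.004 -0.002 0.282 1", "newtons": 50}}

```text
time_s: 2.5
tcp_pos: [0.5284, -0.0412, 0.1978]
orientation: [0.998, -0.065, 0.002, 0.001]
contact_force: [-1.0, -3.2, 7.2]
width: 0.0208
grip_force: 51.5
```

Request:
{"name": "servo_tool", "arguments": {"motion": "0 0 0 0 0 -0.15 1; 0 0 0 0 0 -0.3 1; 0 0 0 0 0.3 -0.36 1; 0 0 0 0 0.5 -0.36 1; 0 0 0 0 0.5 -0.36 1; 0 0 0 0 0.5 -0.36 1; 0 0 0 0 0.5 -0.36 1"}}

```text
time_s: 3.2
tcp_pos: [0.5076, -0.1902, 0.3041]
orientation: [0.998, -0.066, 0.0, -0.0]
contact_force: [0.6, 0.7, -0.4]
width: 0.0208
grip_force: 50.5
```

```bash
cat > snap.py <<'E'
from plant import arm, read_camera
import pickle,sys
from h import *
k=sys.argv[1]
s=arm.get_state()
for n in("top","side"):
    d=read_camera(n);d["s"]=s;pickle.dump(d,open(n+k+".pkl","wb"))
    cv2.imwrite(f"pics/{n}{k}.png",crop(d,*(eval(a) for a in sys.argv[2:7])) if len(sys.argv)>2 else cv2.resize(d["image"][:,:,::-1],(800,600)))
E
python3 snap.py 1; python3 - <<'E'
from h import *
import cv2
t,s=[cv2.imread(f"pics/{n}1.png") for n in("top","side")]
cv2.imwrite("pics/m1.png",np.hstack([t[200:600,300:700],s[150:550,200:600]]))
d=pickle.load(open("top1.pkl","rb"));print(d["s"]["tcp_pos"],d["s"]["width"])
for p in pockets(d):
    print("pocket bbox",p.min(0)[:2],p.max(0)[:2])
    for x in (.49,.51,.54,.565,.6,.615):
        q=p[abs(p[:,0]-x)<.003]; print("  x",x,"y",np.unique(q[:,1].round(4))[[0,-1]] if len(q) else 0)
E
```

```text
[ 0.5076 -0.1902  0.3041] 0.020783675001182226
pocket bbox [0.4601 0.0063] [0.6289 0.0725]
  x 0.49 y [0.0449 0.0719]
  x 0.51 y [0.0454 0.0721]
  x 0.54 y [0.0448 0.0725]
  x 0.565 y [0.0446 0.0714]
  x 0.6 y [0.0063 0.0715]
  x 0.615 y [0.007  0.0715]
pocket bbox [ 0.4626 -0.0592] [0.6249 0.0237]
  x 0.49 y [-0.059   0.0229]
  x 0.51 y [-0.0582  0.0233]
  x 0.54 y [-0.059   0.0236]
  x 0.565 y [-0.0318 -0.0042]
  x 0.6 y [-0.0313 -0.0044]
  x 0.615 y [-0.0323 -0.0036]
pocket bbox [ 0.43  -0.162] [ 0.6285 -0.061 ]
  x 0.49 y [-0.1616 -0.0788]
  x 0.51 y [-0.1614 -0.0785]
  x 0.54 y [-0.1611 -0.0789]
  x 0.565 y [-0.1609 -0.0785]
  x 0.6 y [-0.1606 -0.0615]
  x 0.615 y [-0.1605 -0.0621]
```

View pics/m1.png

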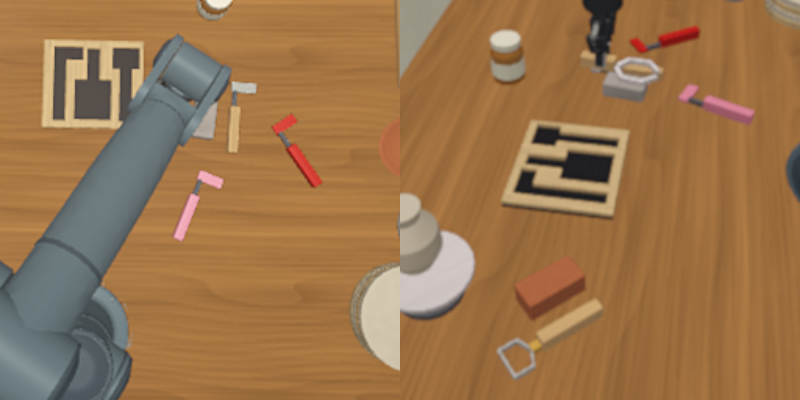

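The held calipers hang level in the side view, around (620,65) in the montage, and the middle pocket is now fully visible. I'll check the in-hand offset from the white arms.

```bash
cat >> h.py <<'E'
def inhand(p,s):
    M=Rn.from_quat(s["orientation"]).as_matrix();return (np.c_[p[:,:2],np.full(len(p),s["tcp_pos"][2])]-s["tcp_pos"])@M[:,:2]
E
python3 - <<'E'
from h import *
d=pickle.load(open("side1.pkl","rb"));s=d["s"]
c=proj(d,s["tcp_pos"]-[0.08,0,.179])[0].astype(int);print(c)
a,g=up(d,c[0]-25,c[1]-20,50,40);hsv=cv2.cvtColor(a,cv2.COLOR_RGB2HSV).astype(int)
for b in blobs((hsv[:,:,1]<45)&(hsv[:,:,2]>190),64*20):
    p=inhand(cast(d,g(b),.1253),s);print(len(b),p.min(0),p.max(0),(p.min(0)+p.max(0))/2,rect(p))
go([.5773,-.0178,.30],0)
E
```

```text
[283 139]
589 [-0.1071 -0.0329] [-0.0265  0.0375] [-0.0668  0.0023] (array([-0.0596, -0.0057]), 80.9931640625, 54.07720184326172, np.float64(0.6263885378759784))
276 [-0.1092  0.0122] [-0.0528  0.0416] [-0.081   0.0269] (array([-0.0837,  0.0322]), 60.3800163269043, 18.121360778808594, np.float64(0.42220381065203494))
psi -0.1292 pos [ 0.5078 -0.1884  0.3035] turn [-0.0006  0.0005 -0.0822] shift [ 0.1565 -0.5939  0.012 ] dist 0.18428486464055413
```

Request:
{"name": "servo_tool", "arguments": {"motion": "0 0 -0.082 0.157 -0.594 0.05 1; 0 0 -0.082 0.157 -0.594 0.05 1; 0 0 -0.082 0.157 -0.594 0.05 1; 0 0 -0.082 0.157 -0.594 0.05 1; 0 0 -0.082 0.157 -0.594 0.1 1; 0 0 -0.082 0.157 -0.594 0.2 1; 0 0 -0.082 0.157 -0.594 0.2 1; 0 0 -0.082 0.157 -0.594 0.2 1"}}

```text
time_s: 4.1
tcp_pos: [0.5771, -0.0182, 0.2432]
orientation: [1.0, -0.0, -0.001, -0.0]
contact_force: [0.5, 0.4, -0.5]
width: 0.0206
grip_force: 50.5
```

```bash
python3 - <<'E'
from h import *
go([.5773,-.0178,.192],0)
E
```

```text
psi -0.0003 pos [ 0.5771 -0.0182  0.2432] turn [-0.0003  0.0015 -0.0002] shift [ 0.001  -0.0013  0.1706] dist 0.05117819443359602
```

Request:
{"name": "servo_tool", "arguments": {"motion": "0 0 0 0.001 -0.001 0.08 1; 0 0 0 0.001 -0.001 0.11 1; 0 0 0 0.001 -0.001 0.13 1; 0 0 0 0.001 -0.001 0.15 1; 0 0 0 0.001 -0.001 0.165 1; 0 0 0 0.001 -0.001 0.175 1; 0 0 0 0.001 -0.001 0.175 1"}}

```text
time_s: 4.8
tcp_pos: [0.578, -0.0185, 0.1912]
orientation: [1.0, -0.001, -0.0, -0.0]
contact_force: [-0.5, 0.5, -0.2]
width: 0.0206
grip_force: 50.5
```

Request:
{"name": "servo_tool", "arguments": {"motion": "0 0 0 0 0 0.004 1; 0 0 0 0 0 0.006 1; 0 0 0 0 0 0.006 0.1; 0 0 0 0 0 0.006 0.1; 0 0 0 0 0 0.006 0.1; 0 0 0 0 0 -0.15 0.1; 0 0 0 0 0 -0.3 0.1; 0 0 0 0 0 -0.4 0.1"}}

```text
time_s: 5.6
tcp_pos: [0.5786, -0.0186, 0.3148]
orientation: [1.0, -0.001, 0.002, 0.0]
contact_force: [1.3, 0.2, 0.1]
width: 0.0386
grip_force: 0.0
```

```bash
python3 - <<'E'
from h import *
# loop: handle centre (.4762,.3229) yaw ~.76, grip +7mm ahead
c=np.array([.4762,.3229]);h=np.array([.5398,.3817])
print(np.arctan2(*(h-c)[::-1]))
u=np.array([np.cos(.757),np.sin(.757)]);g=c+.007*u;print("loop grip",g, "head check",c+.0885*u)
go([.56,.15,.30],.757)
E
```

```text
0.7462025614703938
loop grip [0.4813 0.3277] head check [0.5405 0.3837]
psi -0.0012 pos [ 0.5786 -0.0186  0.3148] turn [ 0.0014 -0.0021 -0.4827] shift [-0.0629 -0.5619  0.0487] dist 0.17026365268488328
```

Request:
{"name": "servo_tool", "arguments": {"motion": "0 0 -0.483 -0.12 -0.8 0.03 0.1; 0 0 -0.483 -0.12 -0.8 0.03 0.1; 0 0 -0.483 -0.12 -0.8 0.03 0.1; 0 0 -0.483 -0.12 -0.8 0.03 0.1; 0 0 -0.483 -0.12 -0.8 0.03 0.1; 0 0 -0.483 -0.12 -0.8 0.03 0.1; 0 0 -0.483 -0.12 -0.8 0.03 0.1"}}

```text
time_s: 6.3
tcp_pos: [0.542, 0.2223, 0.3023]
orientation: [0.929, 0.37, -0.0, 0.0]
contact_force: [-0.8, -0.5, -0.5]
width: 0.0381
grip_force: 0.0
```

```bash
python3 snap.py 2; python3 - <<'E'
from h import *
im=[cv2.imread(f"pics/{n}2.png") for n in("top","side")]
d=pickle.load(open("side2.pkl","rb"));e=pickle.load(open("top2.pkl","rb"))
cv2.imwrite("pics/m2.png",np.hstack([crop(e,200,140,100,100,4),crop(d,180,160,100,100,4)]))
go([.4813,.3277,.26],.757)
E
```

```text
psi 0.7559 pos [0.5425 0.2208 0.3024] turn [ 0.0002  0.0001 -0.0007] shift [ 0.0959 -0.3994  0.1413] dist 0.13031421972528165
```

View pics/m2.png

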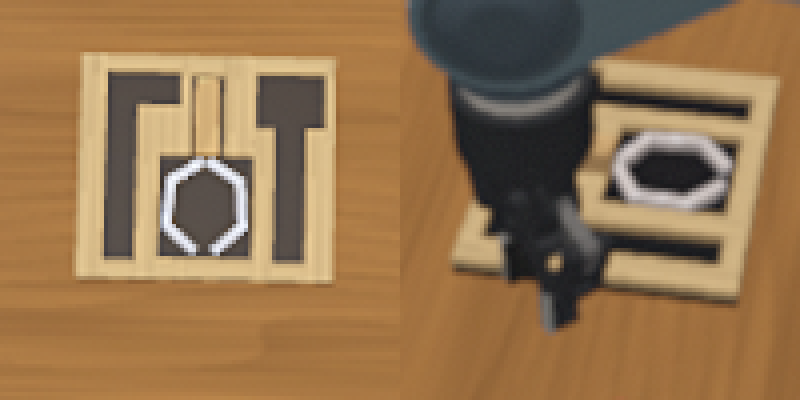

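The calipers are seated in the middle pocket, with the ring at about (205,205) inside the dark area. Next is the loop tool.

Request:
{"name": "servo_tool", "arguments": {"motion": "0 0 0 0.096 -0.4 0.14 0.1; 0 0 0 0.096 -0.4 0.14 0.1; 0 0 0 0.096 -0.4 0.14 0.1; 0 0 0 0.096 -0.4 0.14 0.1; 0 0 0 0.096 -0.4 0.14 0.1"}}

```text
time_s: 6.9
tcp_pos: [0.4813, 0.3277, 0.2604]
orientation: [0.929, 0.369, -0.0, 0.0]
contact_force: [0.4, -0.3, 0.2]
width: 0.0391
grip_force: 0.0
```

```bash
python3 - <<'E'
from h import *
go([.4813,.3277,.183],.757)
E
```

```text
psi 0.7564 pos [0.4813 0.3277 0.2604] turn [ 0.0002  0.0002 -0.0004] shift [0.0001 0.     0.2579] dist 0.07736417653495883
```

Request:
{"name": "servo_tool", "arguments": {"motion": "0 0 0 0 0 0.12 0.1; 0 0 0 0 0 0.22 0.1; 0 0 0 0 0 0.258 0.1; 0 0 0 0 0 0.258 0.1; 0 0 0 0 0 0.258 1; 0 0 0 0 0 0.258 1; 0 0 0 0 0 0.258 1; 0 0 0 0 0 0.258 1", "newtons": 50}}

```text
time_s: 7.7
tcp_pos: [0.4818, 0.3288, 0.1849]
orientation: [0.929, 0.37, 0.002, 0.0]
contact_force: [1.1, -1.8, 6.2]
width: 0.0206
grip_force: 52.0
```

Request:
{"name": "servo_tool", "arguments": {"motion": "0 0 0 0 0 -0.1 1; 0 0 0 0 0 -0.22 1; 0 0 0 0 0 -0.32 1; 0 0 0 0 0 -0.32 1; 0 0 0 0 0 -0.32 1"}}

```text
time_s: 8.2
tcp_pos: [0.4806, 0.3286, 0.2795]
orientation: [0.929, 0.37, 0.001, -0.0]
contact_force: [0.3, 0.5, -1.3]
width: 0.0205
grip_force: 51.1
```

```bash
python3 snap.py 3; python3 - <<'E'
from h import *
d=pickle.load(open("side3.pkl","rb"));e=pickle.load(open("top3.pkl","rb"));s=d["s"]
cv2.imwrite("pics/m3.png",np.hstack([crop(e,110,150,100,100,4),crop(d,150,200,100,100,4)]))
go([.5225,-.0918,.28],0)
E
```

```text
psi 0.7576 pos [0.48   0.3283 0.2774] turn [0.     0.0019 0.4823] shift [-0.8595  1.1146 -0.0076] dist 0.4222479096622915
```

View pics/m3.png

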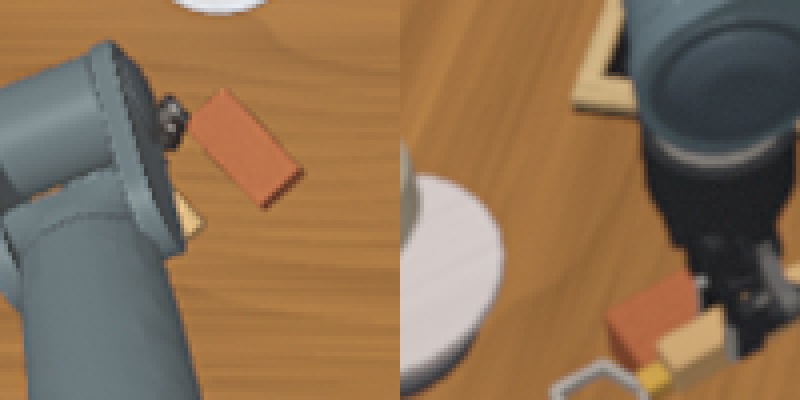

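Loop tool held, brick undisturbed; carrying it to the -y pocket.

Request:
{"name": "servo_tool", "arguments": {"motion": "0 0 0.482 -0.47 0.61 0 1; 0 0 0.482 -0.47 0.61 0 1; 0 0 0.482 -0.47 0.61 0 1; 0 0 0.482 -0.47 0.61 0 1; 0 0 0.482 -0.47 0.61 0 1; 0 0 0.482 -0.47 0.61 0 1; 0 0 0.482 -0.47 0.61 0 1; 0 0 0.482 -0.47 0.61 0 1"}}

```text
time_s: 9.1
tcp_pos: [0.5036, 0.0994, 0.278]
orientation: [1.0, 0.001, -0.001, -0.0]
contact_force: [0.1, -0.3, -0.1]
width: 0.0208
grip_force: 51.1
```

```bash
python3 - <<'E'
from h import *
go([.5235,-.0918,.25],-.002)
E
```

```text
psi 0.0022 pos [0.5036 0.0994 0.278 ] turn [-0.0002  0.0012  0.0026] shift [0.065  0.6376 0.0931] dist 0.19427321787841448
```

Request:
{"name": "servo_tool", "arguments": {"motion": "0 0 0.003 0.065 0.638 0.02 1; 0 0 0.003 0.065 0.638 0.02 1; 0 0 0.003 0.065 0.638 0.02 1; 0 0 0.003 0.065 0.638 0.09 1; 0 0 0.003 0.065 0.638 0.09 1; 0 0 0.003 0.065 0.638 0.09 1; 0 0 0.003 0.065 0.638 0.09 1"}}

```text
time_s: 9.8
tcp_pos: [0.5238, -0.0911, 0.252]
orientation: [1.0, -0.001, -0.0, -0.0]
contact_force: [0.4, 0.2, -0.9]
width: 0.021
grip_force: 51.0
```

```bash
python3 - <<'E'
from h import *
from plant import read_camera,arm
d=read_camera("side");s=arm.get_state()
cv2.imwrite("pics/m4.png",crop(d,170,130,130,120,5))
# expected tip point in picture, for comparison
M=Rn.from_quat(s["orientation"]).as_matrix()
b=s["tcp_pos"]+[-.001,0,-.1849+.013]
for o in([100,0,-8],[-60,0,0],[102,26.5,-3],[102,-26.5,-3]): print(((proj(d,b+np.array(o)/1000)[0]-[170,130]+.5)*5).round(1))
go([.5235,-.0918,.1925],-.002)
E
```

```text
[222.3 187. ]
[487.1 204. ]
[208.  208.1]
[228.7 153.2]
psi -0.0015 pos [ 0.5238 -0.091   0.2522] turn [-0.0001 -0.0001  0.0003] shift [-0.0011  0.0025  0.199 ] dist 0.05970153198827705
```

View pics/m4.png

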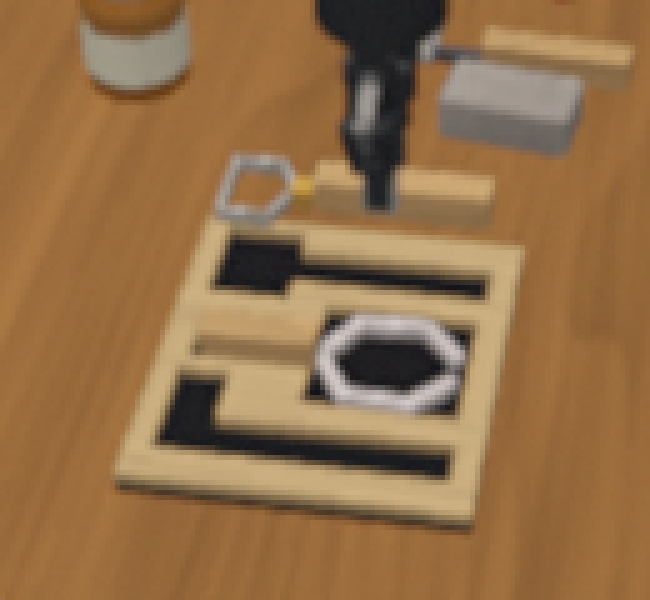

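```bash
python3 - <<'E'
from h import *
d=pickle.load(open("side0.pkl","rb"))
f=lambda *p:((proj(d,np.array(p))[0]-[170,130]+.5)*5).round(1)
print("tray corners",[f(x,y,.014) for x in(.435,.635) for y in(.095,-.130)])
print("loop pocket tail near/far, floor-near",f(.459,-.0773,.014),f(.459,-.1063,.014),f(.459,-.0773,.006))
print("head left",f(.629,-.062,.014),f(.629,-.122,.014))
# held tool tail corners
b=np.array([.5228,-.091,.2522-.1849+.013])
for o in([-60,11,13],[-60,11,-13],[-60,-11,13],[46,11,13],[102,26.5,-8],[102,26.5,-3],[102,-26.5,-3]): print(o,f(*(b+np.array(o)/1000)))
E
```

```text
tray corners [array([488.1, 520. ]), array([537.9, 251.6]), array([129.2, 476.5]), array([223.9, 218.5])]
loop pocket tail near/far, floor-near [488.  303.7] [494.5 272.4] [487.7 313.5]
head left [207.5 290.3] [230.2 227.5]
[-60, 11, 13] [484.9 198.6]
[-60, 11, -13] [484.1 232.9]
[-60, -11, 13] [490.1 175.2]
[46, 11, 13] [305.6 180.2]
[102, 26.5, -8] [208.6 214.7]
[102, 26.5, -3] [208.  208.1]
[102, -26.5, -3] [228.8 153.2]
```

```bash
python3 - <<'E'
from h import *
from plant import read_camera,arm
d=read_camera("side");s=arm.get_state();pickle.dump(d,open("side5.pkl","wb"))
a,g=up(d,170,130,130,120);hsv=cv2.cvtColor(a,cv2.COLOR_RGB2HSV).astype(int)
for b in blobs(hsv[:,:,2]<110,64*40):
    p=g(b);w=cast(d,p,.010)
    if p[:,1].max()-p[:,1].min()<60: print("dark px",p.min(0),p.max(0),"world",w.min(0)[:2],w.max(0)[:2])
z=s["tcp_pos"][2]-.1849
m=(hsv[:,:,2]>170)&(hsv[:,:,1]>70)&(hsv[:,:,1]<135); m[64*4:]&=True
a2=[b for b in blobs(m,64*30)]
for b in a2:
    p=g(b);print("wood px",p.min(0),p.max(0),"world",cast(d,p,z+.013).min(0)[:2],cast(d,p,z+.013).max(0)[:2])
for b in blobs((hsv[:,:,1]<60)&(hsv[:,:,2]>120),64*10):
    p=g(b);print("metal px",p.min(0),p.max(0),"world",cast(d,p,z+.005).min(0)[:2],cast(d,p,z+.005).max(0)[:2])
E
```

```text
dark px [200.9375 204.4375] [259.5625 225.1875] world [0.4621 0.0073] [0.6287 0.0656]
dark px [193.1875 225.9375] [263.6875 235.9375] world [0.4437 0.0954] [0.6405 0.1037]
dark px [212.3125 176.4375] [266.8125 189.0625] world [ 0.4623 -0.1208] [ 0.6284 -0.0691]
dark px [232.3125 129.5625] [259.1875 172.0625] world [ 0.5302 -0.4014] [ 0.6291 -0.1564]
dark px [236.8125 196.5625] [259.5625 208.0625] world [ 0.4732 -0.0444] [0.5414 0.0023]
dark px [263.1875 151.3125] [285.3125 159.8125] world [ 0.425 -0.286] [ 0.4956 -0.2363]
wood px [232.1875 161.6875] [241.4375 167.1875] world [ 0.5401 -0.117 ] [ 0.569  -0.0912]
wood px [192.1875 172.6875] [274.3125 232.8125] world [ 0.4357 -0.0579] [0.623  0.1541]
wood px [249.4375 162.8125] [268.4375 169.6875] world [ 0.4606 -0.1188] [ 0.518  -0.0926]
wood px [265.9375 134.6875] [295.9375 142.3125] world [ 0.3917 -0.2731] [ 0.4892 -0.2432]
metal px [186.3125 133.8125] [206.9375 147.0625] world [ 0.6755 -0.2563] [ 0.7505 -0.1788]
metal px [212.9375 160.6875] [228.1875 174.4375] world [ 0.5802 -0.1246] [ 0.6231 -0.0603]
metal px [240.6875 146.0625] [244.6875 155.3125] world [ 0.5468 -0.2088] [ 0.5588 -0.16  ]
metal px [232.4375 192.1875] [262.9375 212.3125] world [0.4565 0.0035] [0.5389 0.0798]
metal px [253.8125 136.1875] [257.6875 141.8125] world [ 0.5162 -0.2701] [ 0.5281 -0.2375]
metal px [257.6875 141.3125] [286.0625 156.0625] world [ 0.4198 -0.2459] [ 0.5069 -0.1648]
```

Request:
{"name": "servo_tool", "arguments": {"motion": "0 0 0 0.007 0.003 0.08 1; 0 0 0 0.007 0.003 0.12 1; 0 0 0 0.007 0.003 0.15 1; 0 0 0 0.007 0.003 0.17 1; 0 0 0 0.007 0.003 0.19 1; 0 0 0 0.007 0.003 0.2 1; 0 0 0 0.007 0.003 0.206 1; 0 0 0 0.007 0.003 0.206 1"}}

```text
time_s: 10.7
tcp_pos: [0.5261, -0.0938, 0.1909]
orientation: [1.0, -0.002, 0.0, 0.0]
contact_force: [-1.9, 1.8, 2.9]
width: 0.0206
grip_force: 51.6
```

Request:
{"name": "servo_tool", "arguments": {"motion": "0 0 0 0 0 0.002 0.1; 0 0 0 0 0 0.002 0.1; 0 0 0 0 0 0.002 0.1; 0 0 0 0 0 -0.15 0.1; 0 0 0 0 0 -0.3 0.1; 0 0 0 0 0 -0.4 0.1; 0 0 0 0 0 -0.4 0.1"}}

```text
time_s: 11.4
tcp_pos: [0.5274, -0.0942, 0.3157]
orientation: [1.0, -0.002, 0.005, 0.002]
contact_force: [0.5, -0.1, -0.5]
width: 0.0386
grip_force: 0.0
```

```bash
python3 - <<'E'
from h import *
c=np.array([.4467,-.3381]);y=-.0585;u=np.array([np.cos(y),np.sin(y)])
print("grip",c+.0125*u,"blade centre pred",c+.0125*u+.086*u-.020*np.array([-u[1],u[0]]))
go([.459,-.339,.27],y)
E
```

```text
grip [ 0.4592 -0.3388] blade centre pred [ 0.5439 -0.3638]
psi -0.0042 pos [ 0.5274 -0.0942  0.3157] turn [ 0.0024 -0.0064  0.0346] shift [-0.2262  0.8162  0.1535] dist 0.2582406241687548
```

Request:
{"name": "servo_tool", "arguments": {"motion": "0.002 -0.006 0.035 -0.226 0.816 0.05 0.1; 0.002 -0.006 0.035 -0.226 0.816 0.05 0.1; 0.002 -0.006 0.035 -0.226 0.816 0.05 0.1; 0.002 -0.006 0.035 -0.226 0.816 0.05 0.1; 0.002 -0.006 0.035 -0.226 0.816 0.05 0.1; 0.002 -0.006 0.035 -0.226 0.816 0.154 0.1; 0.002 -0.006 0.035 -0.226 0.816 0.154 0.1; 0.002 -0.006 0.035 -0.226 0.816 0.154 0.1"}}

```text
time_s: 12.2
tcp_pos: [0.4565, -0.3374, 0.2626]
orientation: [1.0, -0.03, -0.006, -0.003]
contact_force: [-0.7, 0.2, 1.0]
width: 0.0386
grip_force: 0.0
```

```bash
python3 snap.py 6; python3 - <<'E'
from h import *
d=pickle.load(open("side6.pkl","rb"));e=pickle.load(open("top6.pkl","rb"))
cv2.imwrite("pics/m6.png",np.hstack([crop(e,200,140,100,100,4),crop(d,180,150,100,100,4)]))
go([.4592,-.3388,.183],-.0585)
E
```

```text
psi -0.058 pos [ 0.4574 -0.3374  0.2646] turn [-0.0016  0.0057  0.0003] shift [0.0087 0.005  0.2719] dist 0.08161809513974312
```

View pics/m6.png

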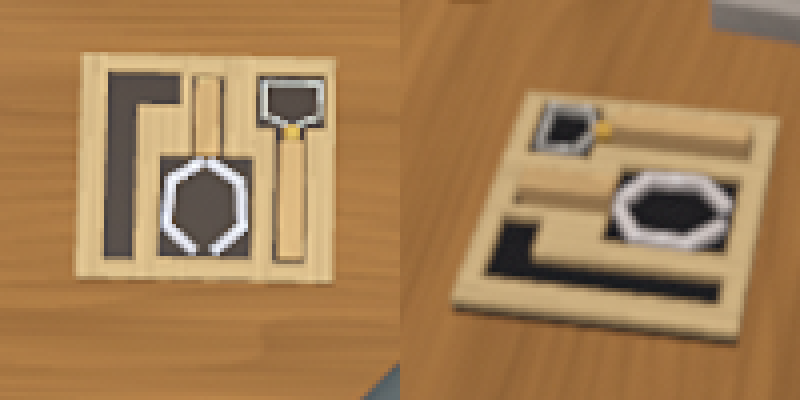

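The loop tool is seated in the right-hand pocket, with its head around (292,100). Now I'll grasp the scraper.

Request:
{"name": "servo_tool", "arguments": {"motion": "-0.002 0.006 0 0.006 0.005 0.05 0.1; -0.002 0.006 0 0.006 0.005 0.1 0.1; -0.002 0.006 0 0.006 0.005 0.2 0.1; -0.002 0.006 0 0.006 0.005 0.27 0.1; -0.002 0.006 0 0.006 0.005 0.27 0.1; -0.002 0.006 0 0.006 0.005 0.27 0.1"}}

```text
time_s: 12.9
tcp_pos: [0.4582, -0.3391, 0.1832]
orientation: [1.0, -0.029, -0.0, 0.0]
contact_force: [1.1, 0.0, 0.9]
width: 0.0385
grip_force: 0.0
```

```bash
python3 - <<'E'
from h import *
go([.4592,-.3388,.183],-.0585)
E
```

```text
psi -0.0585 pos [ 0.4582 -0.3391  0.1832] turn [0.0001 0.0002 0.    ] shift [ 0.0034 -0.001   0.0007] dist 0.0010785743810493482
```

Request:
{"name": "servo_tool", "arguments": {"motion": "0 0 0 0 0 0 1; 0 0 0 0 0 0 1; 0 0 0 0 0 0 1; 0 0 0 0 0 0 1", "newtons": 50}}

```text
time_s: 13.3
tcp_pos: [0.4586, -0.3401, 0.1849]
orientation: [1.0, -0.03, 0.001, 0.001]
contact_force: [0.2, 1.2, 6.6]
width: 0.0205
grip_force: 51.5
```

Request:
{"name": "servo_tool", "arguments": {"motion": "0 0 0 0 0 -0.1 1; 0 0 0 0 0 -0.2 1; 0 0 0 0 0 -0.32 1; 0 0 0 0 0 -0.32 1; 0 0 0 0 0 -0.32 1"}}

```text
time_s: 13.8
tcp_pos: [0.4579, -0.3395, 0.2798]
orientation: [1.0, -0.03, 0.001, 0.001]
contact_force: [-0.2, 0.7, -1.5]
width: 0.0206
grip_force: 50.6
```

```bash
python3 - <<'E'
from h import *
go([.529,.0585,.27],-.002)
E
```

```text
psi -0.0593 pos [ 0.4579 -0.3395  0.2798] turn [ 0.0011 -0.0008 -0.0365] shift [ 0.1579 -1.3384  0.0307] dist 0.40441928070316124
```

Request:
{"name": "servo_tool", "arguments": {"motion": "0 0 -0.036 0.079 -0.67 0 1; 0 0 -0.036 0.079 -0.67 0 1; 0 0 -0.036 0.079 -0.67 0 1; 0 0 -0.036 0.079 -0.67 0 1; 0 0 -0.036 0.158 -0.99 0 1; 0 0 -0.036 0.158 -0.99 0 1; 0 0 -0.036 0.158 -0.99 0 1; 0 0 -0.036 0.158 -0.99 0 1"}}

```text
time_s: 14.6
tcp_pos: [0.5222, -0.0445, 0.2771]
orientation: [1.0, 0.0, -0.002, -0.0]
contact_force: [-0.1, -0.9, -0.7]
width: 0.0207
grip_force: 50.5
```

```bash
python3 - <<'E'
from h import *
go([.529,.0585,.25],-.002)
E
```

```text
psi 0.0 pos [ 0.5222 -0.0445  0.2771] turn [-0.0003  0.0022  0.0013] shift [ 0.023  -0.3432  0.0903] dist 0.10667482777455321
```

Request:
{"name": "servo_tool", "arguments": {"motion": "0 0 0.001 0.023 -0.343 0 1; 0 0 0.001 0.023 -0.343 0 1; 0 0 0.001 0.023 -0.343 0.09 1; 0 0 0.001 0.023 -0.343 0.09 1; 0 0 0.001 0.023 -0.343 0.09 1; 0 0 0.001 0.023 -0.343 0.09 1"}}

```text
time_s: 15.2
tcp_pos: [0.5303, 0.0556, 0.2524]
orientation: [1.0, -0.003, 0.0, 0.0]
contact_force: [-0.0, 0.7, -1.4]
width: 0.0208
grip_force: 50.5
```

```bash
python3 - <<'E'
from h import *
from plant import read_camera,arm
d=read_camera("side");s=arm.get_state()
cv2.imwrite("pics/m7.png",crop(d,170,130,130,120,5))
a,g=up(d,170,130,130,120);hsv=cv2.cvtColor(a,cv2.COLOR_RGB2HSV).astype(int)
z=s["tcp_pos"][2]-.1849
f=lambda n,b,zz:print(n,g(b).min(0),g(b).max(0),"world",cast(d,g(b),zz).min(0)[:2],cast(d,g(b),zz).max(0)[:2])
for b in blobs(hsv[:,:,2]<110,64*40): f("dark",b,.010)
for b in blobs((hsv[:,:,2]>170)&(hsv[:,:,1]>70)&(hsv[:,:,1]<135),64*20): f("wood",b,z+.013)
for b in blobs((hsv[:,:,1]<60)&(hsv[:,:,2]>120),64*10): f("metal",b,z+.005)
b0=s["tcp_pos"]*[1,1,0]+[0,0,z]
for o in([-65,11,0],[-65,11,26],[97,8,8],[97,-48,8],[75,-48,8]): print(o,((proj(d,b0+np.array(o)/1000)[0]-[170,130]+.5)*5).round(1))
go([.529,.0585,.192],-.002)
E
```

```text
dark [207.3125 198.3125] [219.4375 203.9375] world [ 0.5897 -0.019 ] [0.628 0.003]
dark [200.9375 204.0625] [259.5625 225.1875] world [0.4621 0.0062] [0.6287 0.0655]
dark [193.1875 225.9375] [263.6875 235.9375] world [0.4437 0.0955] [0.6406 0.1036]
dark [203.8125 129.5625] [274.8125 209.8125] world [ 0.4766 -0.4106] [0.7275 0.0165]
dark [263.9375 151.4375] [285.1875 159.8125] world [ 0.4251 -0.2853] [ 0.493  -0.2363]
wood [205.6875 172.0625] [226.4375 200.4375] world [ 0.5532 -0.0575] [0.6228 0.0553]
wood [192.1875 175.1875] [274.3125 232.8125] world [ 0.4355 -0.0576] [0.6229 0.1545]
wood [237.9375 196.4375] [258.3125 204.0625] world [0.4679 0.0328] [0.5245 0.056 ]
metal [186.3125 134.8125] [207.6875 147.0625] world [ 0.6739 -0.2495] [ 0.7503 -0.1783]
metal [199.4375 187.8125] [211.5625 203.8125] world [0.604 0.004] [0.6284 0.068 ]
metal [213.5625 174.8125] [225.1875 188.8125] world [ 0.5708 -0.0564] [0.6069 0.0007]
metal [226.9375 180.5625] [231.3125 191.1875] world [ 0.5545 -0.0368] [0.5669 0.0088]
metal [221.5625 154.0625] [240.6875 157.6875] world [ 0.5546 -0.163 ] [ 0.6141 -0.1418]
metal [235.6875 207.3125] [255.8125 212.3125] world [0.47   0.0667] [0.5246 0.0801]
metal [238.8125 192.1875] [263.0625 202.9375] world [0.4563 0.0039] [0.526  0.0411]
metal [257.9375 204.1875] [261.3125 208.9375] world [0.4577 0.0458] [0.467  0.0645]
metal [257.8125 141.6875] [285.9375 156.0625] world [ 0.4198 -0.2418] [ 0.5068 -0.1643]
[-65, 11, 0] [441.1 406.5]
[-65, 11, 26] [441.4 371.6]
[97, 8, 8] [147.3 358.3]
[97, -48, 8] [173.1 290.3]
[75, -48, 8] [211.2 294.5]
psi -0.0066 pos [0.5304 0.0557 0.2527] turn [ 0.0003 -0.0008 -0.0029] shift [-0.0051 -0.0095  0.2025] dist 0.0608235629558063
```

View pics/m7.png

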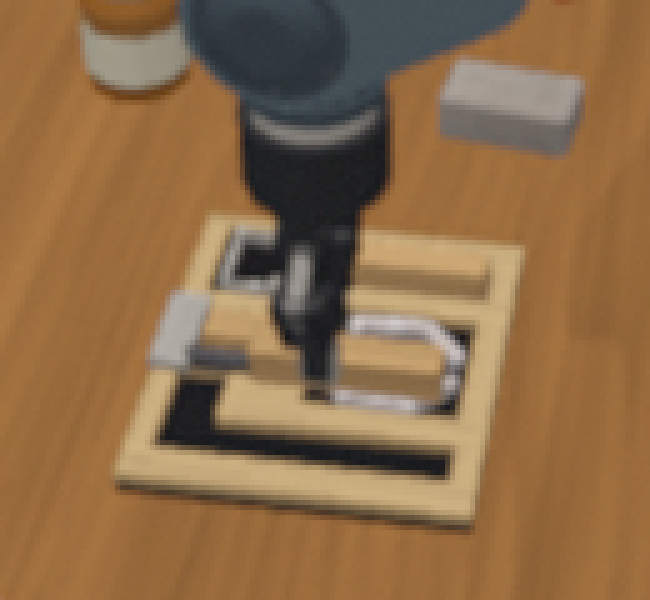

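The scraper is held squarely, with its blade at (180,330) pointing to the middle of the tray. The fit needs about -2 mm in x and +3 mm in y.

Request:
{"name": "servo_tool", "arguments": {"motion": "0 0 -0.003 -0.006 -0.0095 0.06 1; 0 0 -0.003 -0.006 -0.0095 0.12 1; 0 0 -0.003 -0.006 -0.0095 0.15 1; 0 0 -0.003 -0.006 -0.0095 0.17 1; 0 0 -0.003 -0.006 -0.0095 0.19 1; 0 0 -0.003 -0.006 -0.0095 0.2 1; 0 0 -0.003 -0.006 -0.0095 0.207 1; 0 0 -0.003 -0.006 -0.0095 0.207 1"}}

```text
time_s: 16.05
tcp_pos: [0.5286, 0.0599, 0.1908]
orientation: [1.0, 0.0, 0.0, 0.0]
contact_force: [-3.2, -0.7, 4.2]
width: 0.0206
grip_force: 51.2
```

Reached seated height; release, lift and retreat.

Request:
{"name": "servo_tool", "arguments": {"motion": "0 0 0 0 0 0.002 0.1; 0 0 0 0 0 0.002 0.1; 0 0 0 0 0 0.002 0.1; 0 0 0 0 0 -0.15 0.1; 0 0 0 0 0 -0.3 0.1; 0 0 0 0 0 -0.4 0.1; 0 0 0 -0.1 -0.4 -0.4 0.1; 0 0 0 -0.1 -0.7 -0.4 0.1"}}

```text
time_s: 16.85
tcp_pos: [0.5107, 0.1584, 0.3116]
orientation: [1.0, -0.002, 0.002, -0.0]
contact_force: [0.0, 1.1, -0.8]
width: 0.0384
grip_force: 0.0
```

Request:
{"name": "servo_tool", "arguments": {"motion": "0 0 0 0 -0.3 0 0.1; 0 0 0 0 -0.3 0 0.1; 0 0 0 0 -0.3 0 0.1; 0 0 0 0 -0.3 0 0.1"}}

```text
time_s: 17.25
tcp_pos: [0.5102, 0.2489, 0.3096]
orientation: [1.0, 0.001, -0.0, 0.0]
contact_force: [0.2, -1.0, -1.1]
width: 0.0383
grip_force: 0.0
```

```bash
python3 snap.py 8; python3 - <<'E'
from h import *
d=pickle.load(open("side8.pkl","rb"));e=pickle.load(open("top8.pkl","rb"))
cv2.imwrite("pics/m8.png",np.hstack([crop(e,205,145,80,75,5),crop(d,190,155,80,75,5)]))
E
```

```text
(no output)
```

View pics/m8.png

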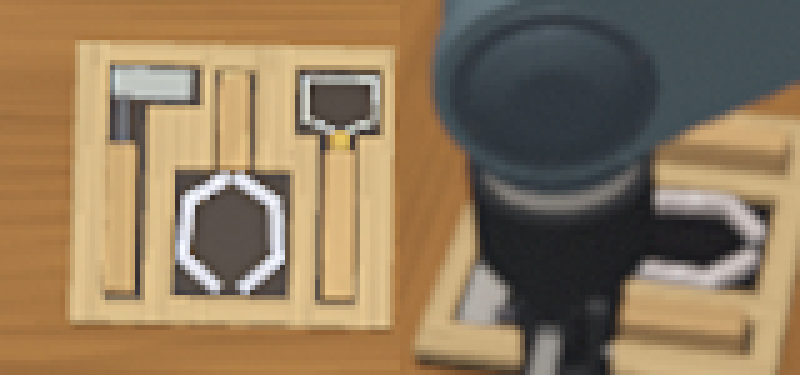

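All three tools look seated in the top view. The pockets are occluded in the side view, so I'll move clear and check the scraper's height numerically.

Request:
{"name": "servo_tool", "arguments": {"motion": "0 0 0 -0.1 0.99 -0.1 0.1; 0 0 0 -0.1 0.99 -0.1 0.1; 0 0 0 -0.1 0.99 -0.1 0.1; 0 0 0 -0.1 0.99 -0.1 0.1; 0 0 0 -0.1 0.99 -0.1 0.1; 0 0 0 -0.1 0.99 -0.1 0.1; 0 0 0 -0.1 0.99 -0.1 0.1"}}

```text
time_s: 18.05
tcp_pos: [0.48, -0.0548, 0.341]
orientation: [1.0, -0.005, 0.001, 0.001]
contact_force: [0.6, 0.8, -0.4]
width: 0.0384
grip_force: 0.0
```

Request:
{"name": "servo_tool", "arguments": {"motion": "0 0 0 0 0.99 0 0.1; 0 0 0 0 0.99 0 0.1; 0 0 0 0 0.99 0 0.1; 0 0 0 0 0.99 0 0.1; 0 0 0 0 0.99 0 0.1; 0 0 0 0 0.99 0 0.1; 0 0 0 0 0.99 0 0.1"}}

```text
time_s: 18.75
tcp_pos: [0.4794, -0.3511, 0.3401]
orientation: [1.0, -0.003, 0.0, 0.001]
contact_force: [0.3, 0.1, 0.3]
width: 0.038
grip_force: 0.0
```

```bash
python3 snap.py 9; python3 - <<'E'
from h import *
D={n:pickle.load(open(n+"9.pkl","rb")) for n in("top","side")}
box=dict(top=(205,145,80,75),side=(185,150,95,85))
R={}
for n,d in D.items():
    a,g=up(d,*box[n]);hsv=cv2.cvtColor(a,cv2.COLOR_RGB2HSV).astype(int)
    R[n]=[]
    for b in blobs((hsv[:,:,1]<45)&(hsv[:,:,2]>125),64*12):
        m=cv2.moments(b.astype(np.float32));c=np.array([m["m10"],m["m01"]])/m["m00"];R[n].append(g(c));
        print(n,"metal",g(c),len(b),cast(d,g(c),.011)[0])
def ray(d,uv):
    o=d["world_from_camera"][:3,3];v=cast(d,uv,0)[0]-o;return o,v/np.linalg.norm(v)
for a in R["top"]:
    for b in R["side"]:
        o1,v1=ray(D["top"],a);o2,v2=ray(D["side"],b)
        t=np.linalg.lstsq(np.c_[v1,-v2],o2-o1,rcond=None)[0];p,q=o1+v1*t[0],o2+v2*t[1]
        if np.linalg.norm(p-q)<.006: print("tri",(p+q)/2,np.linalg.norm(p-q))
# handle top-near edge brightness profile in side view: column scans across handles
d=D["side"]
for nm,x,y in (("scr",.49,.0585),("scr",.55,.0585),("loop",.49,-.092),("loop",.55,-.092),("cal",.60,-.018)):
    pr=[]
    ys=np.arange(-.03,.035,.001)
    uv=proj(d,np.c_[np.full(len(ys),x),y+ys,np.full(len(ys),.014)]).astype(np.float32)
    v=cv2.remap(cv2.cvtColor(d["image"],cv2.COLOR_RGB2GRAY),uv[:,:1],uv[:,1:],cv2.INTER_LINEAR)[:,0]
    print(nm,x,v[::2])
E
```

```text
top metal [234.8026 161.1382] 347 [0.6153 0.0419 0.011 ]
top metal [250.7157 190.719 ] 936 [ 0.5097 -0.0171  0.011 ]
top metal [272.4434 164.4942] 661 [ 0.6057 -0.0927  0.011 ]
side metal [207.1687 211.88  ] 333 [0.616  0.0381 0.011 ]
side metal [220.6377 181.9106] 585 [ 0.6068 -0.0956  0.011 ]
side metal [247.1037 202.0383] 1006 [ 0.5103 -0.0202  0.011 ]
side metal [271.148  151.1222] 388 [ 0.473  -0.2781  0.011 ]
tri [0.6146 0.0418 0.0148] 0.0003328494645894194
tri [ 0.5095 -0.0171  0.014 ] 0.00041737529212792715
tri [ 0.6056 -0.0925  0.0137] 0.0007550245010807657
scr 0.49 [170 169 168 166 164 162 160 160 162 164 166 164 159 148 133 122 112 110
 109 117 125 143 159 167 174 175 175 177 178 180 178 172 158]
scr 0.55 [172 172 169 166 164 162 161 160 160 162 162 163 156 146 133 118 112 108
 113 119 134 148 161 171 174 177 177 178 178 177 173 166 155]
loop 0.49 [174 174 174 173 173 173 173 170 168 160 151 142 131 123 119 116 115 114
 115 118 125 140 154 163 172 175 176 176 172 168 161 155 161]
loop 0.55 [173 172 172 171 171 171 170 169 167 159 150 141 130 121 118 116 115 115
 117 123 129 142 154 163 170 173 174 173 170 166 158 148 135]
cal 0.6 [169 166 164 163 163 163 163 164 164 164 160 152 144 133 122 118 115 116
 117 123 133 144 155 165 169 170 164 156 148 138 131 121 115]
```

```bash
python3 -c "
from plant import arm
print(arm.close_job())"
```

```text
the job is handed in; nothing more can be done
None
```

The calipers, loop tool and scraper are each lying in their own cut-out, the right way round and let go of, and I handed the job in at about 19 s. The last camera check put all three heads at the same height, with the scraper about 3 mm off towards +y (limit 7 mm). Nothing was returned on how it was judged.

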